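# Slide the cookies through the gate into the packing lane

### The arm

A 6-joint arm with a two-finger parallel gripper is mounted at the origin on the work surface. World frame = base frame: x ahead of the robot, y to its left, z up, the work surface at z = 0. Lengths are in mm, angles in rad, forces in N, time in s.
With the tool pointing down it reaches from about 350 to 950 mm from the base axis. Payload 17.4 kg.
Tool frame: the origin (TCP) lies midway between the tips of the shut fingers; the grasp point (between the pads) lies 19 mm behind it (grip_depth is the distance from the TCP to the grasp point, in mm); z points along the fingers, y is the line along which they close (so a half turn about z gives the same grasp; the last joint's range is limited). The gripper opens to 93 mm and grips with 3 to 60 N. Pads are 15 mm wide; open, the fingers measure 128 mm over their backs; the gripper's body (75 mm by 188 mm) begins 65 mm behind the grasp point.
Start: joints at [1.242, 0.116, 1.442, -0, 1.584, -0.038], TCP at [193.543, 646.663, 197.546] pointing down, gripper open.
Joint ranges: [-2.83, 2.83], [-0.83, 2.19], [0.07, 2.5], [-1.14, 4.28], [0.01, 3], [-2.97, 2.97]. Speed limits (rad/s): [1.89, 1.89, 2.22, 3.14, 3.14, 3.14].

### API

Orientations are given as a unit quaternion [w, x, y, z].
In Python, from workcell import state, camera, hand_in, grip_depth gives the robot as it stands.
- The arm moves only by the tool carry_out, never from a script. Its arguments are lists of equal length, an entry for each row: "linear": the shift along the world's x, y, z in m, a list of three; "turn": the turn, a rotation vector about the world's x, y, z in degrees, a list of three; "fingers": the opening, from 0 (shut) to 1 (fully open). A call has 1 to 20 rows; each row shifts and turns the commanded pose from where the row before left it; what a row does not reach is not made up. A row lasts 1/10 s, in which the tool goes at most 50 mm and 8.59 degrees, less where a joint would pass 70% of its speed; a pose out of reach is approached as far as the arm can. A call is refused whole if a number of a shift passes 0.05 or a number of a turn 8.59, either way. A call with a gripper value outside its range is refused whole. The fingers move at their own pace and stop on an object; the grip force is fixed at half the most. Time passes only in rows, so rows that do not move let the fingers close. It gives the time, the measured TCP pose, the force, the opening and the grip force at its end, in the units of the state.
- state(): the state, without advancing time (a new reading comes with each control period).
- camera(name): name is "side" or "top"; returns a dict with "color" (480x640x3 uint8, blue, green, red), "range_z" (480x640 float32, mm along the optical axis (not along the pixel's ray), 0 where there is no reading), "intrinsics" (3x3 intrinsics, pixels), "R" (3x3) and "t" (3): a world point X has camera coordinates R X + t. Camera axes: x right, y down, z forward; pixel columns grow to the right and rows downward; lengths in mm; the calibration is good to about 2 mm. A picture is of the moment at which its call begins.
- hand_in(): hands the job in; it is judged then, once.
The state is a dict: "clock": time; "q": joint angles; "qvel": joint speeds; "joint_torque": joint torques, N m; "eef_pos": TCP position; "orientation": TCP orientation; "contact_force": force on the tool from outside, world axes, zero at the start; "torque": the same for the moment, N m; "opening": opening from 0.0 (shut) to 1.0 (fully open); "grasp_force": force on a finger pad.
Only numpy, scipy, OpenCV 4.12 (cv2) and the standard library are available. Lean on these libraries where they do the work, as an engineer would, in place of code of your own. Each camera call takes 0.05 s, during which the arm holds its last target. There are 200 camera calls.

### The job

Slide the three plain sprinkled cookies on the green board, one after another, through the gate between the blue posts and into the white-railed lane, until all three lie flat in the lane in a row, each one wholly past the posts. Only push them along the board with the fingertips, never pick them up or tip them, and leave the brown iced cookie, the sprinkle jar and the steel piping tip where they are.

Things in the scene. Friction and masses are not known exactly. Their poses are not given: they have to be found in the camera images.
- gate (a point): middle of the gate, on the green board's top face, 12 mm above the table. x points through the gate into the lane, y to its left, z up. Two blue posts, 62 mm apart (inner faces y = +-31 mm), x = -6 to +6 mm, 18 mm high. In front of them white lips 14 mm high flare out to x = -34, y = +-62 mm. Plain cookies start at x = -165 to -75, y = -115 to +115 mm: one near the axis, one on either side
- lane_end (a point): middle of the lane's closed end, on the board's top face, 190 mm beyond the gate's middle; axes as the gate's. The lane's white rails are 14 mm high, 66 mm apart inside. Three cookies in a row fill 162 mm of the 184 mm behind the posts; a cookie pushed in pushes those before it further
- board: fixed green loading board on the table, 460 x 290 x 12 mm, flat, without a rim. Origin on the table straight under the gate's middle, axes as the gate's; it runs from x = -254 to +206 mm and y = -145 to +145 mm
- cookie_a_center (a point): plain round cookie lying flat on the green board: golden with small coloured sprinkles, 54 mm across, 14 mm thick, about 35 g, slides freely; this point is its centre, half-way up (7 mm above the board's top)
- cookie_b_center (a point): plain round cookie lying flat on the green board: golden with small coloured sprinkles, 54 mm across, 14 mm thick, about 35 g, slides freely; this point is its centre, half-way up (7 mm above the board's top)
- cookie_c_center (a point): plain round cookie lying flat on the green board: golden with small coloured sprinkles, 54 mm across, 14 mm thick, about 35 g, slides freely; this point is its centre, half-way up (7 mm above the board's top)
- iced_cookie_center (a point): darker brown cookie with white zigzag icing, 54 mm across, 14 mm thick, on one of the two corners of the board farthest from the gate, to be left alone; this point is its centre, half-way up
- sprinkle_jar_center (a point): glass jar of red sprinkles with a white cap, 42 mm across, 52 mm high, standing on the other far corner of the board, to be left alone; this point is its centre, half-way up
- piping_tip_center (a point): steel piping cone, 28 mm across the base, 38 mm high, standing on the board beside the lane, outside the rails, to be left alone; this point is on its axis, half-way up
Things that resemble listed ones, but are neither listed nor needed, are in the scene too. Leave any black or purple look-alike of the part that bears cookie_c_center alone. What is shaped like the part that bears cookie_a_center but black is not meant.

How it is judged:
By the outcome, as a careful person would: the job done as asked, in the order asked, and still so for the second after the job is handed in, with the robot touching nothing.
It also fails if it takes over 72 s, if anything falls off the work surface, if the arm or the gripper's body presses on something with over 40 N, if the wrist force passes 120 N, or if a joint passes its speed limit or range.

## Working session

There is one attempt and no reset: what is moved stays moved. The work goes in short steps, Python scripts to look and compute and a tool call to move; the robot and the scene stay as the last step left them, time stands still between calls to the robot, and variables do not carry over. Pictures are saved under pics/ and viewed, at most 10 in all, crops included, and the job is handed in when it is done.

Besides the shell and the picture viewer there is one more tool, called after "Request:" as a command line: name --argument value ..., lists and objects as JSON in quotes. carry_out: Moves the arm, as the interface text tells. Its arguments: {"type":"object","properties":{"linear":{"type":"array","items":{"type":"array","items":{"type":"number"}}},"turn":{"type":"array","items":{"type":"array","items":{"type":"number"}}},"fingers":{"type":"array","items":{"type":"number"}}},"required":["linear","turn","fingers"]}

```bash
mkdir -p pics
python3 - <<'E'
from workcell import *
import cv2,numpy as np
for n in("top","side"):
    c=camera(n); cv2.imwrite(f"pics/{n}0.png",c["color"]); np.savez(f"{n}0.npz",**c)
    print(n,c["intrinsics"].tolist(),c["R"].round(3).tolist(),c["t"].round(1).tolist())
print(state())
E
```

```text
top [[494.61764764088616, 0.0, 310.25691624500104], [0.0, 494.61764764088616, 235.66587899385354], [0.0, 0.0, 1.0]] [[-0.025, -0.999, -0.036], [-0.993, 0.029, -0.115], [0.116, 0.033, -0.993]] [81.4, 590.3, 808.9]
side [[572.7462306434028, 0.0, 328.8203451082159], [0.0, 572.7462306434028, 231.2082186093331], [0.0, 0.0, 1.0]] [[0.996, -0.084, -0.0], [-0.058, -0.686, -0.726], [0.061, 0.723, -0.688]] [-558.5, 115.7, 866.5]
{'clock': 0.1, 'q': array([ 1.24216909e+00,  1.16420624e-01,  1.44217526e+00, -9.84023467e-06,
        1.58398858e+00, -3.77526789e-02]), 'qvel': array([ 3.86893136e-05, -9.79625252e-04, -5.30745508e-04, -5.94340752e-04,
       -1.35187230e-04,  3.32302906e-04]), 'joint_torque': array([ 2.00293980e-03, -7.22887588e+01, -6.23875237e+01,  7.81932380e-02,
        2.28642009e-02, -1.05937092e-04]), 'eef_pos': array([193.50161383, 646.4672332 , 196.9051473 ]), 'orientation': array([-8.55008714e-05,  1.44925150e-01,  9.89442497e-01, -4.88507353e-04]), 'contact_force': array([1.02698593, 0.50216341, 0.32366237]), 'torque': array([ 0.01787092, -0.07542468,  0.0070673 ]), 'grasp_force': 0.0, 'opening': 1.002542014059409}
```

View pics/top0.png

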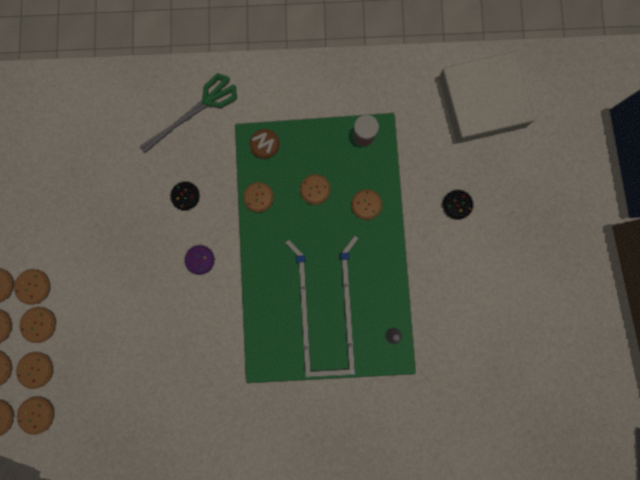

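View pics/side0.png

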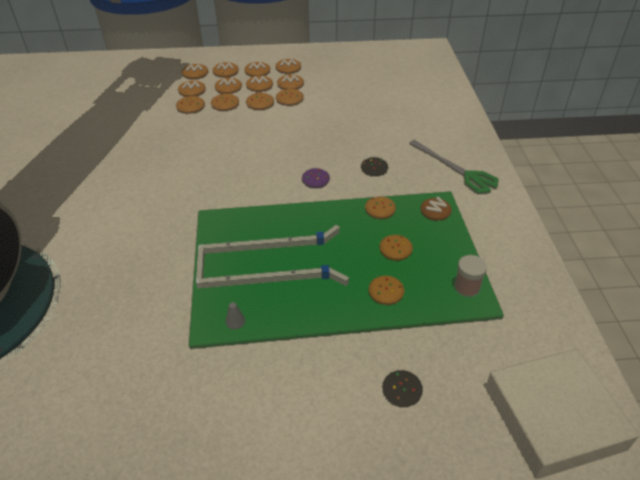

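The top view shows the board at cols 236–414, rows 113–382, with the lane running down the image toward the robot. The plain cookies are at about (258,197), (315,189) and (367,205), and the posts at (301,259) and (345,256). The iced cookie is at (264,144), the jar at (365,130) and the tip at (393,336). The side view shows the same layout.

```bash
cat > h.py <<'E'
import cv2,numpy as np
from workcell import *
def ray(c,uv,z):
    d=c["R"].T@np.linalg.inv(c["intrinsics"])@np.array([uv[0],uv[1],1.]); o=-c["R"].T@c["t"]
    return (o+d*(z-o[2])/d[2])
def blobs(mask,amin):
    n,l,s,ce=cv2.connectedComponentsWithStats(mask.astype(np.uint8))
    return [(ce[i],s[i]) for i in range(1,n) if s[i][4]>=amin]
def cookies(c,amin=150):
    h=cv2.cvtColor(c["color"],cv2.COLOR_BGR2HSV)
    m=((h[...,0]>5)&(h[...,0]<22)&(h[...,1]>110)&(h[...,2]>60)).astype(np.uint8)
    m=cv2.morphologyEx(m,cv2.MORPH_CLOSE,np.ones((5,5)))
    return [(ray(c,b,24),s[4],b) for b,s in blobs(m,amin)]
def posts(c):
    h=cv2.cvtColor(c["color"],cv2.COLOR_BGR2HSV)
    m=(h[...,0]>105)&(h[...,0]<128)&(h[...,1]>140)&(h[...,2]>50)
    return [(ray(c,b,27),s[4],b) for b,s in blobs(m,15)]
def green(c):
    h=cv2.cvtColor(c["color"],cv2.COLOR_BGR2HSV)
    m=((h[...,0]>50)&(h[...,0]<80)&(h[...,1]>120)).astype(np.uint8)
    k=max(cv2.findContours(m,0,2)[0],key=cv2.contourArea)
    P=np.array([ray(c,p[0],12)[:2] for p in k],np.float32)
    return cv2.minAreaRect(P),P
E
python3 - <<'E'
from h import *
np.set_printoptions(precision=1,suppress=True)
for n in("top","side"):
    c=np.load(n+"0.npz"); print(n)
    (ce,sz,a),P=green(c); print("board",ce,sz,a)
    b=cv2.boxPoints((ce,sz,a));print(b)
    p=posts(c)
    for x in p: print("post",x)
    for x in cookies(c): print("ck",x)
E
```

```text
top
board (579.480712890625, 46.56156921386719) (453.7608642578125, 284.3325500488281) 1.8900972604751587
[[ 348.   181.2]
 [ 357.4 -103. ]
 [ 810.9  -88. ]
 [ 801.5  196.1]]
post (array([556.7,   8.6,  27. ]), np.int32(34), array([344. , 255.9]))
post (array([554.2,  84.1,  27. ]), np.int32(31), array([299.9, 258.6]))
ck (array([760.3, 143.1,  24. ]), np.int32(384), array([264.2, 143.7]))
ck (array([675.6,  55.6,  24. ]), np.int32(678), array([314.7, 189. ]))
ck (array([664.8, 155.5,  24. ]), np.int32(670), array([257.9, 196.9]))
ck (array([645.9, -33.1,  24. ]), np.int32(685), array([366.2, 204.1]))
ck (array([491.3, 555.9,  24. ]), np.int32(2253), array([ 30.1, 302.4]))
ck (array([453. , 600.6,  24. ]), np.int32(249), array([  3.9, 325.3]))
ck (array([381.4, 597. ,  24. ]), np.int32(262), array([  4. , 367.5]))
ck (array([376.4, 544.3,  24. ]), np.int32(987), array([ 34. , 369.9]))
ck (array([301.1, 552.4,  24. ]), np.int32(1365), array([ 27.5, 415.5]))
side
board (577.5103759765625, 42.52015686035156) (452.4263610839844, 286.24383544921875) 1.7681046724319458
[[ 347.   178.6]
 [ 355.8 -107.5]
 [ 808.   -93.6]
 [ 799.2  192.6]]
post (array([ 104.7, 1076.7,   27. ]), np.int32(210), array([137.9,   3.8]))
post (array([552.5,  84.3,  27. ]), np.int32(22), array([319.7, 235.1]))
post (array([554.6,   9.5,  27. ]), np.int32(16), array([324.6, 268.4]))
ck (array([483.1, 589.5,  24. ]), np.int32(1881), array([273.4,  84.8]))
ck (array([375.8, 588. ,  24. ]), np.int32(966), array([225.9,  87.1]))
ck (array([299.9, 580. ,  24. ]), np.int32(929), array([191.7,  90.3]))
ck (array([662.5, 149.2,  24. ]), np.int32(492), array([380., 207.]))
ck (array([756.6, 132. ,  24. ]), np.int32(327), array([435.4, 210.5]))
ck (array([673.1,  49.2,  24. ]), np.int32(593), array([395.7, 247.1]))
ck (array([643.5, -39.2,  24. ]), np.int32(731), array([386. , 289.8]))
```

Request:
carry_out --linear '[[0.0265, -0.0295, 0], [0.0265, -0.0295, 0], [0.0265, -0.0295, 0], [0.0265, -0.0295, 0], [0.0265, -0.0295, 0], [0.0265, -0.0295, 0], [0.0265, -0.0295, 0], [0.0265, -0.0295, 0], [0.0265, -0.0295, 0], [0.0265, -0.0295, 0], [0.0265, -0.0295, 0], [0.0265, -0.0295, 0], [0.0265, -0.0295, 0], [0.0265, -0.0295, 0], [0.0265, -0.0295, 0], [0.0265, -0.0295, 0], [0.0265, -0.0295, 0], [0.0265, -0.0295, 0], [0.0265, -0.0295, 0], [0.0265, -0.0295, 0]]' --turn '[[0, 0, 0.925], [0, 0, 0.925], [0, 0, 0.925], [0, 0, 0.925], [0, 0, 0.925], [0, 0, 0.925], [0, 0, 0.925], [0, 0, 0.925], [0, 0, 0.925], [0, 0, 0.925], [0, 0, 0.925], [0, 0, 0.925], [0, 0, 0.925], [0, 0, 0.925], [0, 0, 0.925], [0, 0, 0.925], [0, 0, 0.925], [0, 0, 0.925], [0, 0, 0.925], [0, 0, 0.925]]' --fingers '[0.18, 0.18, 0.18, 0.18, 0.18, 0.18, 0.18, 0.18, 0.18, 0.18, 0.18, 0.18, 0.18, 0.18, 0.18, 0.18, 0.18, 0.18, 0.18, 0.18]'

```text
clock: 2.1
eef_pos: [724.3, 55.2, 197.1]
orientation: [-0.0, -0.016, 1.0, 0.0]
contact_force: [0.4, 0.2, 1.0]
opening: 0.178
grasp_force: 0.0
```

Request:
carry_out --linear '[[0, 0, -0.04], [0, 0, -0.04], [0, 0, -0.04], [0, 0, -0.025], [0, 0, -0.015], [0, 0, -0.01], [0, 0, -0.005], [0, 0, -0.004], [0, 0, 0]]' --turn '[[0, 0, 0], [0, 0, 0], [0, 0, 0], [0, 0, 0], [0, 0, 0], [0, 0, 0], [0, 0, 0], [0, 0, 0], [0, 0, 0]]' --fingers '[0.18, 0.18, 0.18, 0.18, 0.18, 0.18, 0.18, 0.18, 0.18]'

```text
clock: 3.0
eef_pos: [723.8, 56.7, 19.1]
orientation: [0.0, -0.016, 1.0, 0.0]
contact_force: [-1.1, -0.2, 0.6]
opening: 0.182
grasp_force: 0.0
```

Run:
```python
from h import *
a=camera("top")["color"][90:390,220:430];b=camera("side")["color"][150:400,180:520]
a=cv2.resize(a,None,fx=1.5,fy=1.5);b=cv2.resize(b,(480,353))
o=np.zeros((450,795,3),np.uint8);o[:450,:315]=a;o[:353,315:]=b
cv2.imwrite("pics/1.png",o)
```

```text
(no output)
```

View pics/1.png

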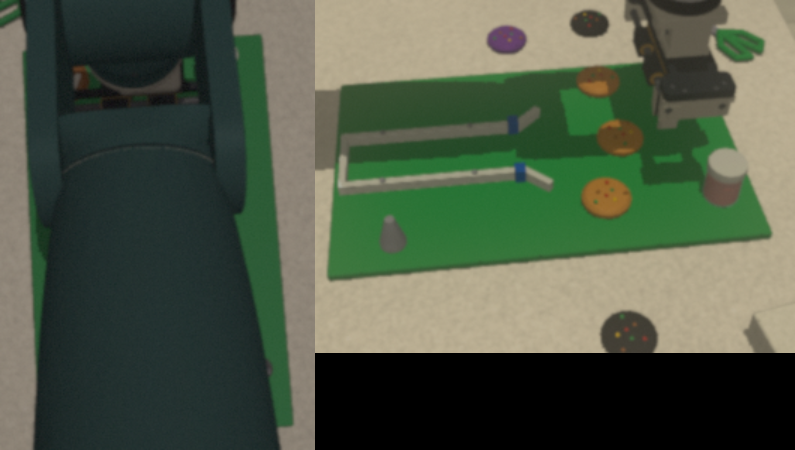

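The crop shows the fingers standing behind the centre cookie, clear of the jar and the iced cookie. I'll push A now.

Request:
carry_out --linear '[[-0.004, 0, -0.002], [-0.006, -0.0005, 0], [-0.008, -0.0005, 0], [-0.008, -0.0005, 0], [-0.008, -0.0005, 0], [-0.008, -0.0005, 0], [-0.008, -0.0005, 0], [-0.008, -0.0005, 0], [-0.008, -0.0005, 0], [-0.008, -0.0005, 0], [-0.008, -0.0005, 0], [-0.008, -0.0005, 0], [-0.008, -0.0005, 0], [-0.006, -0.0005, 0], [-0.003, 0, 0], [0, 0, 0]]' --turn '[[0, 0, 0], [0, 0, 0], [0, 0, 0], [0, 0, 0], [0, 0, 0], [0, 0, 0], [0, 0, 0], [0, 0, 0], [0, 0, 0], [0, 0, 0], [0, 0, 0], [0, 0, 0], [0, 0, 0], [0, 0, 0], [0, 0, 0], [0, 0, 0]]' --fingers '[0.18, 0.18, 0.18, 0.18, 0.18, 0.18, 0.18, 0.18, 0.18, 0.18, 0.18, 0.18, 0.18, 0.18, 0.18, 0.18]'

```text
clock: 4.7
eef_pos: [616.3, 50.2, 16.7]
orientation: [0.0, -0.016, 1.0, 0.0]
contact_force: [0.4, -0.4, -0.8]
opening: 0.182
grasp_force: 0.0
```

Run:
```python
from h import *
np.set_printoptions(precision=1,suppress=True)
c=camera("side");b=c["color"][180:360,180:520]
cv2.imwrite("pics/2.png",cv2.resize(b,(680,360)))
for x in cookies(c,80):
    if x[0][1]<300: print(x)
print(state()["eef_pos"],state()["contact_force"])
```

```text
(array([756.7, 131.8,  24. ]), np.int32(325), array([435.4, 210.6]))
(array([673.9,  46.4,  24. ]), np.int32(526), array([396.5, 248.3]))
(array([643.2, -39.2,  24. ]), np.int32(739), array([385.9, 289.8]))
[616.6  50.2  16.7] [ 0.7  0.7 -0.2]
```

View pics/2.png

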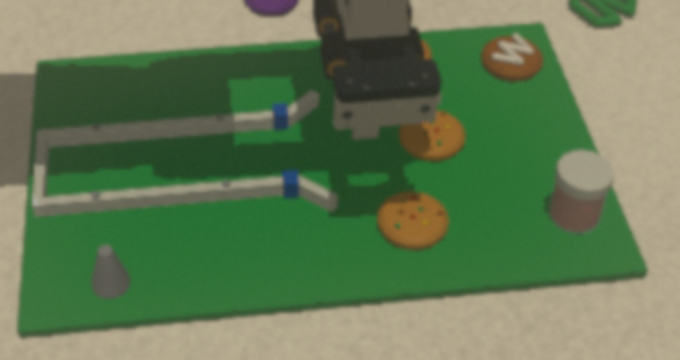

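The centre cookie hasn't moved (still at about (396,248) in the full image), yet the fingertips at crop (365,130) are already past it. I'll check the real tip position with the depth image.

Run:
```python
from h import *
np.set_printoptions(precision=0,suppress=True,linewidth=200)
c=camera("side");Z=c["range_z"];K=np.linalg.inv(c["intrinsics"])
v,u=np.mgrid[0:480,0:640]
P=(np.stack([u,v,np.ones_like(u)],-1)@K.T*Z[...,None]-c["t"])@c["R"]
for r in range(220,262,4): print(r,*[P[r,k].round(0).tolist() for k in range(350,404,9)])
```

```text
220 [586.0, -32.0, 164.0] [598.0, -34.0, 164.0] [610.0, -35.0, 165.0] [623.0, -33.0, 162.0] [634.0, -38.0, 165.0] [646.0, -37.0, 164.0]
224 [585.0, -39.0, 163.0] [597.0, -41.0, 164.0] [609.0, -42.0, 164.0] [621.0, -43.0, 164.0] [633.0, -44.0, 164.0] [645.0, -43.0, 162.0]
228 [585.0, -44.0, 160.0] [597.0, -45.0, 160.0] [609.0, -46.0, 160.0] [622.0, -43.0, 156.0] [634.0, -43.0, 155.0] [646.0, -44.0, 156.0]
232 [585.0, -45.0, 154.0] [598.0, -43.0, 151.0] [610.0, -43.0, 150.0] [622.0, -43.0, 149.0] [635.0, -42.0, 147.0] [648.0, -36.0, 140.0]
236 [586.0, -37.0, 139.0] [599.0, -36.0, 137.0] [612.0, -34.0, 134.0] [624.0, -35.0, 134.0] [637.0, -35.0, 133.0] [649.0, -35.0, 132.0]
240 [586.0, -37.0, 132.0] [599.0, -38.0, 131.0] [612.0, -34.0, 126.0] [624.0, -35.0, 126.0] [637.0, -35.0, 125.0] [650.0, -36.0, 125.0]
244 [587.0, -34.0, 121.0] [609.0, 25.0, 60.0] [624.0, 27.0, 57.0] [647.0, 71.0, 12.0] [659.0, 58.0, 24.0] [673.0, 54.0, 26.0]
248 [601.0, 67.0, 10.0] [610.0, 28.0, 49.0] [624.0, 30.0, 46.0] [646.0, 63.0, 10.0] [657.0, 47.0, 26.0] [672.0, 47.0, 25.0]
252 [600.0, 56.0, 12.0] [615.0, 57.0, 10.0] [629.0, 53.0, 12.0] [644.0, 52.0, 13.0] [656.0, 41.0, 23.0] [670.0, 38.0, 24.0]
256 [599.0, 47.0, 12.0] [614.0, 46.0, 11.0] [628.0, 45.0, 12.0] [642.0, 42.0, 13.0] [656.0, 38.0, 17.0] [669.0, 32.0, 21.0]
260 [598.0, 39.0, 11.0] [612.0, 37.0, 12.0] [627.0, 36.0, 11.0] [641.0, 34.0, 12.0] [656.0, 34.0, 12.0] [670.0, 32.0, 12.0]
```

Depth shows the fingertips at about z = 43, not 17, so they passed about 17 mm above the cookie. The x and y positions agree. I'll go back behind A and lower in small steps, checking the tip height by camera and force.

Request:
carry_out --linear '[[0, 0, 0.02], [0.03, 0.0015, 0], [0.04, 0.002, 0], [0.03, 0.0015, 0], [0.012, 0.0005, 0], [0, 0, -0.02], [0, 0, -0.008], [0, 0, -0.005], [0, 0, 0]]' --turn '[[0, 0, 0], [0, 0, 0], [0, 0, 0], [0, 0, 0], [0, 0, 0], [0, 0, 0], [0, 0, 0], [0, 0, 0], [0, 0, 0]]' --fingers '[0.18, 0.18, 0.18, 0.18, 0.18, 0.18, 0.18, 0.18, 0.18]'

```text
clock: 5.7
eef_pos: [728.1, 55.6, 3.0]
orientation: [-0.0, -0.016, 1.0, -0.0]
contact_force: [0.0, 0.2, -0.2]
opening: 0.18
grasp_force: 0.0
```

```bash
cat >> h.py <<'E'
def cloud(c):
    v,u=np.mgrid[0:480,0:640]
    return (np.stack([u,v,np.ones_like(u)],-1)@np.linalg.inv(c["intrinsics"]).T*c["range_z"][...,None]-c["t"])@c["R"]
def tip(c,p):
    P=cloud(c); m=(abs(P[...,0]-p[0])<60)&(abs(P[...,1]-p[1])<60)&(P[...,2]>30)&(P[...,2]<95)
    Q=P[m]
    for z in range(30,95,6):
        q=Q[(Q[:,2]>=z)&(Q[:,2]<z+6)]
        if len(q): print(z,len(q),"x",q[:,0].min().round(),q[:,0].max().round(),"y",q[:,1].min().round(),q[:,1].max().round())
E
python3 - <<'E'
from h import *
s=state();print(s["eef_pos"],s["contact_force"]); tip(camera("side"),s["eef_pos"])
E
```

```text
[728.10336576  55.64423653   2.99102107] [ 0.0424047   0.17476828 -0.1777173 ]
30 35 x 686.0 734.0 y 31.0 75.0
36 50 x 716.0 736.0 y 30.0 77.0
42 27 x 716.0 735.0 y 31.0 75.0
48 13 x 717.0 719.0 y 63.0 78.0
54 10 x 716.0 719.0 y 64.0 76.0
60 1 x 716.0 716.0 y 70.0 70.0
```

Request:
carry_out --linear '[[0, 0, -0.005], [0, 0, -0.003], [0, 0, 0]]' --turn '[[0, 0, 0], [0, 0, 0], [0, 0, 0]]' --fingers '[0.18, 0.18, 0.18]'

```text
clock: 6.05
eef_pos: [728.3, 55.7, -4.8]
orientation: [-0.0, -0.016, 1.0, -0.0]
contact_force: [0.9, 0.0, -0.3]
opening: 0.177
grasp_force: 0.0
```

Run:
```python
from h import *
s=state();print(s["eef_pos"],s["contact_force"]); c=camera("side")
P=cloud(c); p=s["eef_pos"]
# lowest visible points on near finger: per-row at columns of the finger
for r in range(232,270,2):
    q=[P[r,k].round().astype(int).tolist() for k in range(424,440,4)]; print(r,q)
```

```text
[728.32548821  55.68305819  -4.78029335] [ 0.94817331  0.00933313 -0.2520816 ]
232 [[720, 63, 41], [695, -34, 135], [699, -39, 139], [705, -39, 139]]
234 [[721, 63, 36], [694, -38, 135], [700, -39, 135], [705, -39, 135]]
236 [[721, 63, 32], [696, -36, 129], [700, -38, 131], [706, -37, 129]]
238 [[694, -23, 112], [695, -38, 127], [701, -38, 126], [707, -37, 125]]
240 [[694, -26, 111], [698, -30, 116], [704, -32, 116], [709, -31, 116]]
242 [[694, -26, 108], [699, -31, 112], [704, -31, 111], [710, -32, 112]]
244 [[694, -28, 106], [699, -30, 107], [705, -31, 108], [711, -29, 106]]
246 [[694, -30, 104], [699, -32, 105], [705, -31, 104], [711, -31, 103]]
248 [[718, 42, 25], [721, 32, 35], [727, 31, 35], [735, 33, 33]]
250 [[718, 41, 21], [721, 31, 31], [728, 32, 30], [736, 34, 27]]
252 [[718, 39, 19], [722, 33, 25], [733, 45, 12], [740, 46, 11]]
254 [[719, 42, 12], [726, 42, 11], [732, 38, 14], [739, 40, 11]]
256 [[719, 39, 10], [725, 38, 11], [732, 38, 10], [738, 36, 12]]
258 [[718, 33, 11], [724, 32, 12], [731, 33, 10], [737, 32, 11]]
260 [[716, 26, 14], [723, 28, 12], [729, 27, 13], [736, 28, 10]]
262 [[716, 25, 10], [723, 26, 9], [729, 25, 9], [735, 22, 12]]
264 [[715, 19, 12], [721, 20, 11], [727, 16, 14], [734, 19, 10]]
266 [[714, 17, 10], [720, 15, 12], [728, 17, 9], [733, 14, 11]]
268 [[714, 13, 10], [720, 11, 11], [726, 12, 10], [733, 12, 9]]
```

Request:
carry_out --linear '[[0, 0, -0.003], [0, 0, -0.002], [0, 0, -0.001], [0, 0, 0]]' --turn '[[0, 0, 0], [0, 0, 0], [0, 0, 0], [0, 0, 0]]' --fingers '[0.18, 0.18, 0.18, 0.18]'

```text
clock: 6.5
eef_pos: [728.7, 55.7, -8.9]
orientation: [0.0, -0.016, 1.0, -0.0]
contact_force: [-8.3, -0.1, 14.5]
opening: 0.182
grasp_force: 7.4
```

Run:
```python
from h import *
s=state();print(s["eef_pos"],s["contact_force"]); c=camera("side")
P=cloud(c)
for r in range(248,260,1):
    print(r,[P[r,k].round().astype(int).tolist() for k in range(420,440,4)])
```

```text
[728.71362344  55.67192417  -8.86533438] [-8.32703689 -0.05281753 14.50754558]
248 [[716, 57, 10], [695, -30, 99], [700, -32, 101], [706, -31, 99], [712, -31, 99]]
249 [[716, 55, 10], [694, -31, 99], [700, -32, 99], [707, -29, 96], [713, -29, 95]]
250 [[715, 51, 12], [719, 42, 21], [722, 33, 30], [729, 33, 29], [735, 32, 30]]
251 [[714, 47, 13], [718, 40, 21], [722, 32, 28], [729, 33, 26], [735, 33, 27]]
252 [[714, 47, 11], [718, 38, 20], [722, 32, 26], [729, 33, 25], [735, 32, 25]]
253 [[714, 45, 11], [718, 38, 18], [723, 34, 22], [730, 34, 21], [736, 33, 22]]
254 [[712, 40, 15], [718, 36, 18], [727, 44, 9], [733, 41, 11], [739, 39, 13]]
255 [[712, 40, 12], [720, 41, 10], [725, 38, 13], [732, 38, 12], [739, 38, 11]]
256 [[712, 37, 12], [719, 38, 11], [725, 36, 12], [732, 38, 10], [738, 36, 12]]
257 [[712, 36, 11], [718, 36, 10], [724, 32, 14], [731, 34, 12], [737, 33, 13]]
258 [[711, 31, 14], [718, 34, 11], [724, 33, 11], [731, 33, 10], [738, 33, 9]]
259 [[712, 34, 9], [717, 31, 11], [724, 32, 10], [730, 29, 12], [736, 29, 12]]
```

Contact with the board comes at reading z ≈ -9, so the reading is about 21 mm low. I'll push at reading -5, where the tips sit about 4 mm above the board.

Request:
carry_out --linear '[[0, 0, 0.006], [-0.006, 0, 0], [-0.008, -0.0005, 0], [-0.008, -0.0005, 0], [-0.008, -0.0005, 0], [-0.008, -0.0005, 0], [-0.008, -0.0005, 0], [-0.008, -0.0005, 0], [-0.006, -0.0005, 0], [0, 0, 0]]' --turn '[[0, 0, 0], [0, 0, 0], [0, 0, 0], [0, 0, 0], [0, 0, 0], [0, 0, 0], [0, 0, 0], [0, 0, 0], [0, 0, 0], [0, 0, 0]]' --fingers '[0.18, 0.18, 0.18, 0.18, 0.18, 0.18, 0.18, 0.18, 0.18, 0.18]'

```text
clock: 7.55
eef_pos: [667.9, 52.1, -4.4]
orientation: [-0.0, -0.016, 1.0, -0.0]
contact_force: [-0.6, -0.2, -0.2]
opening: 0.179
grasp_force: 0.0
```

Run:
```python
from h import *
np.set_printoptions(precision=1,suppress=True)
c=camera("side");b=c["color"][180:360,180:520]
cv2.imwrite("pics/3.png",cv2.resize(b,(680,360)))
for x in cookies(c,60):
    if x[0][1]<300: print(x)
print(state()["eef_pos"],state()["contact_force"])
```

```text
(array([648.4, 152. ,  24. ]), np.int32(140), array([371.7, 206.4]))
(array([758.4, 132.3,  24. ]), np.int32(314), array([436.3, 210.3]))
(array([629.6,  44.5,  24. ]), np.int32(583), array([369.4, 250.8]))
(array([643.3, -39.3,  24. ]), np.int32(738), array([385.9, 289.8]))
[668.4  52.1  -4.3] [ 0.1 -0.9  0.3]
```

View pics/3.png

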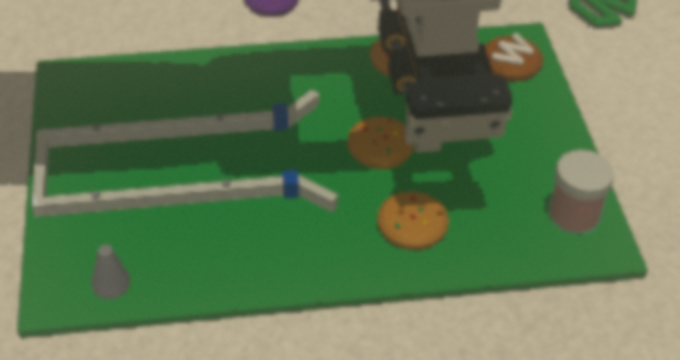

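The centre cookie is now being pushed, at crop (380,142), and sits on the gate axis. I'll continue through the gate.

Request:
carry_out --linear '[[-0.006, -0.0005, 0], [-0.008, -0.0005, 0], [-0.008, -0.0005, 0], [-0.008, -0.0004, 0], [-0.008, -0.0004, 0], [-0.008, -0.0004, 0], [-0.008, -0.0004, 0], [-0.008, -0.0004, 0], [-0.008, -0.0004, 0], [-0.008, -0.0004, 0], [-0.008, -0.0004, 0], [-0.008, -0.0004, 0], [-0.008, -0.0004, 0], [-0.008, -0.0003, 0], [-0.008, -0.0003, 0], [-0.004, 0, 0], [0, 0, 0]]' --turn '[[0, 0, 0], [0, 0, 0], [0, 0, 0], [0, 0, 0], [0, 0, 0], [0, 0, 0], [0, 0, 0], [0, 0, 0], [0, 0, 0], [0, 0, 0], [0, 0, 0], [0, 0, 0], [0, 0, 0], [0, 0, 0], [0, 0, 0], [0, 0, 0], [0, 0, 0]]' --fingers '[0.18, 0.18, 0.18, 0.18, 0.18, 0.18, 0.18, 0.18, 0.18, 0.18, 0.18, 0.18, 0.18, 0.18, 0.18, 0.18, 0.18]'

```text
clock: 9.3
eef_pos: [546.1, 46.1, -4.4]
orientation: [0.0, -0.016, 1.0, 0.0]
contact_force: [0.2, 0.3, 0.5]
opening: 0.183
grasp_force: 0.0
```

Run:
```python
from h import *
np.set_printoptions(precision=1,suppress=True)
c=camera("side");b=c["color"][180:360,180:520]
cv2.imwrite("pics/4.png",cv2.resize(b,(680,360)))
for x in cookies(c,60):
    if x[0][1]<300: print(x)
print(state()["eef_pos"],state()["contact_force"])
```

```text
(array([662.4, 149.2,  24. ]), np.int32(492), array([380., 207.]))
(array([756.9, 132.1,  24. ]), np.int32(325), array([435.5, 210.4]))
(array([505.2,  35.8,  24. ]), np.int32(443), array([292.1, 259.4]))
(array([643.3, -39.2,  24. ]), np.int32(733), array([386. , 289.8]))
[546.5  46.1  -4.3] [ 0.2  0.9 -1. ]
```

View pics/4.png

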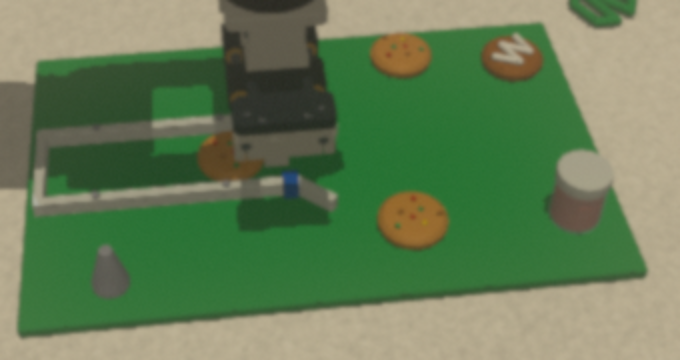

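A is in the lane at about gate x = +48. Next is C: back out, lift, turn the tool 90° and get outboard of it.

Request:
carry_out --linear '[[0.02, 0.0005, 0], [0.04, 0.0015, 0], [0, 0, 0.03], [0, 0, 0.046], [0.0037, -0.0124, 0], [0.0037, -0.0124, 0], [0.0037, -0.0124, 0], [0.0037, -0.0124, 0], [0.0037, -0.0124, 0], [0.0037, -0.0124, 0], [0.0037, -0.0124, 0], [0.0037, -0.0124, 0], [0.0037, -0.0124, 0], [0.0037, -0.0124, 0], [0.0037, -0.0124, 0], [0, 0, 0]]' --turn '[[0, 0, 0], [0, 0, 0], [0, 0, 0], [0, 0, 0], [0, 0, -8.2], [0, 0, -8.2], [0, 0, -8.2], [0, 0, -8.2], [0, 0, -8.2], [0, 0, -8.2], [0, 0, -8.2], [0, 0, -8.2], [0, 0, -8.2], [0, 0, -8.2], [0, 0, -8], [0, 0, 0]]' --fingers '[0.18, 0.18, 0.18, 0.18, 0.18, 0.18, 0.18, 0.18, 0.18, 0.18, 0.18, 0.18, 0.18, 0.18, 0.18, 0.18]'

```text
clock: 10.95
eef_pos: [647.7, -89.5, 71.3]
orientation: [-0.0, 0.697, 0.717, -0.0]
contact_force: [0.5, 0.5, 0.1]
opening: 0.177
grasp_force: 0.0
```

Run:
```python
from h import *
np.set_printoptions(precision=1,suppress=True)
print(state()["q"])
for n in ("top","side"):
  c=camera(n)
  for x in cookies(c,60):
    if x[0][1]<300: print(n,x)
```

```text
[-0.2  0.1  1.6 -0.   1.4 -0.2]
top (array([758.4, 142.9,  24. ]), np.int32(433), array([264.3, 144.7]))
top (array([664.7, 155.5,  24. ]), np.int32(670), array([257.9, 196.9]))
top (array([647.2, -25.8,  24. ]), np.int32(463), array([362. , 203.5]))
top (array([512.2,  44.8,  24. ]), np.int32(722), array([323.5, 282.6]))
side (array([691.5,  71.8,  24. ]), np.int32(266), array([404.4, 236.8]))
side (array([510. ,  38.8,  24. ]), np.int32(613), array([295.1, 257.9]))
side (array([642.6, -43. ,  24. ]), np.int32(595), array([385.8, 291.8]))
```

Request:
carry_out --linear '[[-0.001, 0, -0.03], [0, 0, -0.025], [0, 0, -0.012], [0, 0, -0.006], [0, 0, -0.003], [0, 0.006, 0], [0, 0.008, 0], [-0.0005, 0.008, 0], [0, 0.008, 0], [-0.0005, 0.008, 0], [0, 0.008, 0], [-0.0005, 0.008, 0], [0, 0.008, 0], [-0.0005, 0.008, 0], [0, 0.008, 0], [-0.0005, 0.008, 0], [0, 0.008, 0], [-0.0005, 0.006, 0], [0, 0.003, 0], [0, 0, 0]]' --turn '[[0, 0, 0], [0, 0, 0], [0, 0, 0], [0, 0, 0], [0, 0, 0], [0, 0, 0], [0, 0, 0], [0, 0, 0], [0, 0, 0], [0, 0, 0], [0, 0, 0], [0, 0, 0], [0, 0, 0], [0, 0, 0], [0, 0, 0], [0, 0, 0], [0, 0, 0], [0, 0, 0], [0, 0, 0], [0, 0, 0]]' --fingers '[0.18, 0.18, 0.18, 0.18, 0.18, 0.18, 0.18, 0.18, 0.18, 0.18, 0.18, 0.18, 0.18, 0.18, 0.18, 0.18, 0.18, 0.18, 0.18, 0.18]'

```text
clock: 13.05
eef_pos: [643.2, 15.0, -4.4]
orientation: [-0.0, 0.696, 0.719, 0.0]
contact_force: [-0.4, -0.4, -0.1]
opening: 0.182
grasp_force: 0.0
```

Run:
```python
from h import *
np.set_printoptions(precision=1,suppress=True)
for n in ("top","side"):
  c=camera(n)
  if n=="side": cv2.imwrite("pics/5.png",cv2.resize(c["color"][180:360,180:520],(680,360)))
  for x in cookies(c,60):
    if x[0][1]<300: print(n,x)
```

```text
top (array([758.9, 145.2,  24. ]), np.int32(385), array([263. , 144.5]))
top (array([665. , 156.1,  24. ]), np.int32(655), array([257.6, 196.8]))
top (array([634.8,  62.2,  24. ]), np.int32(169), array([311.6, 212.1]))
side (array([662.7, 104.3,  24. ]), np.int32(186), array([384.1, 224.4]))
side (array([647.7,  39.2,  24. ]), np.int32(175), array([381. , 252.5]))
side (array([510. ,  39.1,  24. ]), np.int32(617), array([295.1, 257.7]))
```

View pics/5.png

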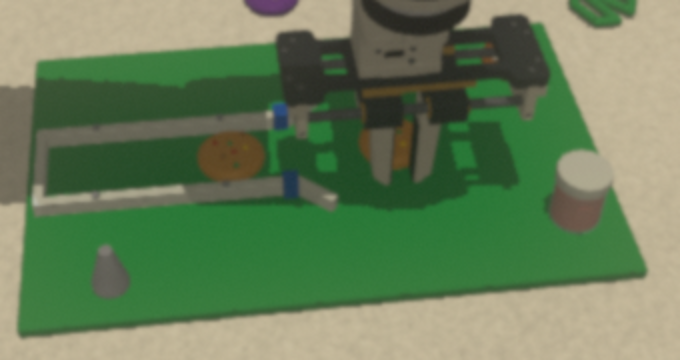

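C now lies under the fingers, about on the axis near crop (385,145). I'll back off, lift, turn back and go behind it.

Request:
carry_out --linear '[[0, -0.02, 0], [0, 0, 0.03], [0, 0, 0.046], [0.005, 0.0055, 0], [0.005, 0.0055, 0], [0.005, 0.0055, 0], [0.005, 0.0055, 0], [0.005, 0.0055, 0], [0.005, 0.0055, 0], [0.005, 0.0055, 0], [0.005, 0.0055, 0], [0.005, 0.0055, 0], [0.005, 0.0055, 0], [0.005, 0.003, 0], [0, 0, 0]]' --turn '[[0, 0, 0], [0, 0, 0], [0, 0, 0], [0, 0, 8.2], [0, 0, 8.2], [0, 0, 8.2], [0, 0, 8.2], [0, 0, 8.2], [0, 0, 8.2], [0, 0, 8.2], [0, 0, 8.2], [0, 0, 8.2], [0, 0, 8.2], [0, 0, 8], [0, 0, 0]]' --fingers '[0.18, 0.18, 0.18, 0.18, 0.18, 0.18, 0.18, 0.18, 0.18, 0.18, 0.18, 0.18, 0.18, 0.18, 0.18]'

```text
clock: 14.65
eef_pos: [698.5, 52.7, 71.4]
orientation: [-0.0, -0.017, 1.0, 0.0]
contact_force: [0.1, -0.1, -0.1]
opening: 0.178
grasp_force: 0.0
```

Run:
```python
from h import *
np.set_printoptions(precision=1,suppress=True)
for n in ("top","side"):
  c=camera(n)
  for x in cookies(c,60):
    if x[0][1]<300: print(n,x)
```

```text
top (array([755.6, 123.9,  24. ]), np.int32(60), array([275. , 145.9]))
side (array([662.4, 148.5,  24. ]), np.int32(486), array([380. , 207.2]))
side (array([760., 123.,  24.]), np.int32(200), array([438.5, 213.8]))
side (array([639.6,  42.9,  24. ]), np.int32(588), array([375.7, 251.1]))
side (array([509.8,  39.1,  24. ]), np.int32(623), array([295. , 257.7]))
```

Request:
carry_out --linear '[[0, -0.002, -0.03], [0, 0, -0.025], [0, 0, -0.012], [0, 0, -0.006], [0, 0, -0.003], [-0.006, 0, 0], [-0.008, -0.0002, 0], [-0.008, -0.0002, 0], [-0.008, -0.0003, 0], [-0.008, -0.0002, 0], [-0.008, -0.0003, 0], [-0.008, -0.0002, 0], [-0.008, -0.0003, 0], [-0.008, -0.0002, 0], [-0.006, -0.0002, 0], [0, 0, 0]]' --turn '[[0, 0, 0], [0, 0, 0], [0, 0, 0], [0, 0, 0], [0, 0, 0], [0, 0, 0], [0, 0, 0], [0, 0, 0], [0, 0, 0], [0, 0, 0], [0, 0, 0], [0, 0, 0], [0, 0, 0], [0, 0, 0], [0, 0, 0], [0, 0, 0]]' --fingers '[0.18, 0.18, 0.18, 0.18, 0.18, 0.18, 0.18, 0.18, 0.18, 0.18, 0.18, 0.18, 0.18, 0.18, 0.18, 0.18]'

```text
clock: 16.35
eef_pos: [621.6, 48.6, -4.4]
orientation: [-0.0, -0.016, 1.0, -0.0]
contact_force: [-1.1, -0.3, -0.6]
opening: 0.182
grasp_force: 0.0
```

Run:
```python
from h import *
np.set_printoptions(precision=1,suppress=True)
for n in ("side",):
  c=camera(n)
  for x in cookies(c,60):
    if x[0][1]<300: print(n,x)
```

```text
side (array([756.8, 132.1,  24. ]), np.int32(327), array([435.5, 210.4]))
side (array([582.3,  40.2,  24. ]), np.int32(544), array([340.3, 254.5]))
side (array([509.9,  39. ,  24. ]), np.int32(614), array([295. , 257.7]))
```

Request:
carry_out --linear '[[-0.006, -0.0002, 0], [-0.008, -0.0003, 0], [-0.008, -0.0002, 0], [-0.008, -0.0003, 0], [-0.008, -0.0002, 0], [-0.008, -0.0003, 0], [-0.008, -0.0002, 0], [-0.008, -0.0003, 0], [-0.008, -0.0002, 0], [-0.005, -0.0002, 0], [0, 0, 0]]' --turn '[[0, 0, 0], [0, 0, 0], [0, 0, 0], [0, 0, 0], [0, 0, 0], [0, 0, 0], [0, 0, 0], [0, 0, 0], [0, 0, 0], [0, 0, 0], [0, 0, 0]]' --fingers '[0.18, 0.18, 0.18, 0.18, 0.18, 0.18, 0.18, 0.18, 0.18, 0.18, 0.18]'

```text
clock: 17.5
eef_pos: [546.8, 46.2, -4.3]
orientation: [0.0, -0.016, 1.0, 0.0]
contact_force: [-0.4, -0.2, -1.0]
opening: 0.179
grasp_force: 0.0
```

Run:
```python
from h import *
np.set_printoptions(precision=1,suppress=True)
for n in ("side",):
  c=camera(n)
  cv2.imwrite("pics/6.png",cv2.resize(c["color"][180:360,180:520],(680,360)))
  for x in cookies(c,60):
    if x[0][1]<300: print(n,x)
```

```text
side (array([662.5, 149.2,  24. ]), np.int32(494), array([380., 207.]))
side (array([756.6, 131.9,  24. ]), np.int32(320), array([435.4, 210.5]))
side (array([477.2,  37. ,  24. ]), np.int32(1102), array([274.4, 259.9]))
```

View pics/6.png

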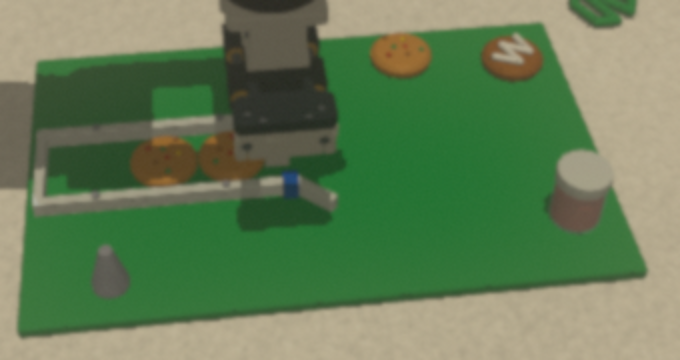

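Two cookies are in the lane, at crop (163,160) and (230,157). B is next, from its outer side.

Request:
carry_out --linear '[[0.02, 0.0005, 0], [0.04, 0.0015, 0], [0, 0, 0.03], [0, 0, 0.046], [0.0051, 0.0145, 0], [0.0051, 0.0145, 0], [0.0051, 0.0145, 0], [0.0051, 0.0145, 0], [0.0051, 0.0145, 0], [0.0051, 0.0145, 0], [0.0051, 0.0145, 0], [0.0051, 0.0145, 0], [0.0051, 0.0145, 0], [0.0051, 0.0145, 0], [0.0051, 0.0145, 0], [0, 0, 0]]' --turn '[[0, 0, 0], [0, 0, 0], [0, 0, 0], [0, 0, 0], [0, 0, -8.2], [0, 0, -8.2], [0, 0, -8.2], [0, 0, -8.2], [0, 0, -8.2], [0, 0, -8.2], [0, 0, -8.2], [0, 0, -8.2], [0, 0, -8.2], [0, 0, -8.2], [0, 0, -8], [0, 0, 0]]' --fingers '[0.18, 0.18, 0.18, 0.18, 0.18, 0.18, 0.18, 0.18, 0.18, 0.18, 0.18, 0.18, 0.18, 0.18, 0.18, 0.18]'

```text
clock: 19.15
eef_pos: [663.7, 209.0, 71.1]
orientation: [-0.0, 0.696, 0.718, -0.0]
contact_force: [0.1, -0.9, -0.2]
opening: 0.185
grasp_force: 0.0
```

Run:
```python
from h import *
np.set_printoptions(precision=1,suppress=True)
for n in ("top","side"):
  c=camera(n)
  for x in cookies(c,60):
    if x[0][1]<300: print(n,x)
```

```text
top (array([758.9, 143.4,  24. ]), np.int32(449), array([264.1, 144.5]))
top (array([665. , 154.1,  24. ]), np.int32(630), array([258.7, 196.7]))
top (array([485.3,  44. ,  24. ]), np.int32(1488), array([324.5, 298.5]))
side (array([662.5, 149.8,  24. ]), np.int32(502), array([379.9, 206.8]))
side (array([757. , 132.1,  24. ]), np.int32(330), array([435.6, 210.4]))
side (array([483.5,  38.7,  24. ]), np.int32(1296), array([278.3, 258.9]))
```

Request:
carry_out --linear '[[0, 0, -0.03], [0, 0, -0.025], [0, 0, -0.012], [0, 0, -0.006], [0, 0, -0.003], [0, -0.008, 0], [0, -0.007, 0], [0.0005, -0.009, 0], [0, -0.009, 0], [0.0005, -0.009, 0], [0, -0.009, 0], [0.0005, -0.009, 0], [0, -0.009, 0], [0.0005, -0.009, 0], [0, -0.009, 0], [0.0005, -0.009, 0], [0, -0.009, 0], [0.0005, -0.008, 0], [0.0005, -0.007, 0], [0, -0.002, 0]]' --turn '[[0, 0, 0], [0, 0, 0], [0, 0, 0], [0, 0, 0], [0, 0, 0], [0, 0, 0], [0, 0, 0], [0, 0, 0], [0, 0, 0], [0, 0, 0], [0, 0, 0], [0, 0, 0], [0, 0, 0], [0, 0, 0], [0, 0, 0], [0, 0, 0], [0, 0, 0], [0, 0, 0], [0, 0, 0], [0, 0, 0]]' --fingers '[0.18, 0.18, 0.18, 0.18, 0.18, 0.18, 0.18, 0.18, 0.18, 0.18, 0.18, 0.18, 0.18, 0.18, 0.18, 0.18, 0.18, 0.18, 0.18, 0.18]'

```text
clock: 21.25
eef_pos: [666.9, 84.9, -4.5]
orientation: [0.0, 0.696, 0.718, -0.0]
contact_force: [-0.4, 0.5, 0.3]
opening: 0.175
grasp_force: 0.1
```

Run:
```python
from h import *
np.set_printoptions(precision=1,suppress=True)
print(state()["eef_pos"])
for n in ("top","side"):
  c=camera(n)
  for x in cookies(c,60):
    if x[0][1]<300: print(n,x)
```

```text
[666.9  84.9  -4.5]
top (array([666. ,  40.5,  24. ]), np.int32(309), array([323.5, 194.1]))
side (array([692.1, 187. ,  24. ]), np.int32(184), array([393.2, 192.3]))
side (array([755.2, 129.5,  24. ]), np.int32(308), array([434.9, 211.5]))
side (array([665.3,  44.2,  24. ]), np.int32(610), array([391.4, 249.6]))
side (array([483.3,  38.7,  24. ]), np.int32(1309), array([278.2, 258.9]))
```

Request:
carry_out --linear '[[0, 0.02, 0], [0, 0, 0.03], [0, 0, 0.046], [0.005, -0.0049, 0], [0.005, -0.0049, 0], [0.005, -0.0049, 0], [0.005, -0.0049, 0], [0.005, -0.0049, 0], [0.005, -0.0049, 0], [0.005, -0.0049, 0], [0.005, -0.0049, 0], [0.005, -0.0049, 0], [0.005, -0.0049, 0], [0.005, -0.0049, 0], [0, 0, 0]]' --turn '[[0, 0, 0], [0, 0, 0], [0, 0, 0], [0, 0, 8.2], [0, 0, 8.2], [0, 0, 8.2], [0, 0, 8.2], [0, 0, 8.2], [0, 0, 8.2], [0, 0, 8.2], [0, 0, 8.2], [0, 0, 8.2], [0, 0, 8.2], [0, 0, 8], [0, 0, 0]]' --fingers '[0.18, 0.18, 0.18, 0.18, 0.18, 0.18, 0.18, 0.18, 0.18, 0.18, 0.18, 0.18, 0.18, 0.18, 0.18]'

```text
clock: 22.85
eef_pos: [722.1, 52.6, 71.3]
orientation: [-0.0, -0.017, 1.0, 0.0]
contact_force: [0.2, 0.1, -0.3]
opening: 0.179
grasp_force: 0.0
```

Run:
```python
from h import *
np.set_printoptions(precision=1,suppress=True)
for n in ("side",):
  c=camera(n)
  for x in cookies(c,60):
    if x[0][1]<300: print(n,x)
```

```text
side (array([771.1, 123.7,  24. ]), np.int32(88), array([444.7, 213.2]))
side (array([665.3,  43.7,  24. ]), np.int32(594), array([391.5, 249.8]))
side (array([483.4,  38.2,  24. ]), np.int32(1282), array([278.3, 259.1]))
```

Request:
carry_out --linear '[[0, -0.0015, -0.03], [0, 0, -0.025], [0, 0, -0.012], [0, 0, -0.006], [0, 0, -0.003], [-0.006, 0, 0], [-0.008, -0.0002, 0], [-0.008, -0.0002, 0], [-0.008, -0.0003, 0], [-0.008, -0.0002, 0], [-0.008, -0.0003, 0], [-0.008, -0.0002, 0], [-0.008, -0.0003, 0], [-0.008, -0.0002, 0], [-0.008, -0.0002, 0], [-0.008, -0.0002, 0], [-0.008, -0.0002, 0], [-0.006, -0.0002, 0], [0, 0, 0]]' --turn '[[0, 0, 0], [0, 0, 0], [0, 0, 0], [0, 0, 0], [0, 0, 0], [0, 0, 0], [0, 0, 0], [0, 0, 0], [0, 0, 0], [0, 0, 0], [0, 0, 0], [0, 0, 0], [0, 0, 0], [0, 0, 0], [0, 0, 0], [0, 0, 0], [0, 0, 0], [0, 0, 0], [0, 0, 0]]' --fingers '[0.18, 0.18, 0.18, 0.18, 0.18, 0.18, 0.18, 0.18, 0.18, 0.18, 0.18, 0.18, 0.18, 0.18, 0.18, 0.18, 0.18, 0.18, 0.18]'

```text
clock: 24.8
eef_pos: [621.2, 47.6, -4.4]
orientation: [-0.0, -0.016, 1.0, 0.0]
contact_force: [-0.0, -0.4, 0.1]
opening: 0.182
grasp_force: 0.0
```

Run:
```python
from h import *
np.set_printoptions(precision=1,suppress=True)
for n in ("side",):
  c=camera(n)
  for x in cookies(c,60):
    if x[0][1]<300: print(n,x)
```

```text
side (array([756.8, 132.2,  24. ]), np.int32(332), array([435.4, 210.4]))
side (array([582. ,  39.1,  24. ]), np.int32(548), array([340.2, 255. ]))
side (array([483.3,  38.2,  24. ]), np.int32(1274), array([278.2, 259.1]))
```

Request:
carry_out --linear '[[-0.006, 0, 0], [-0.008, 0, 0], [-0.008, 0, 0], [-0.008, 0, 0], [-0.008, -0.0002, 0], [-0.008, -0.0002, 0], [-0.008, -0.0003, 0], [-0.008, -0.0003, 0], [-0.008, -0.0002, 0], [-0.006, -0.0002, 0], [0, 0, 0]]' --turn '[[0, 0, 0], [0, 0, 0], [0, 0, 0], [0, 0, 0], [0, 0, 0], [0, 0, 0], [0, 0, 0], [0, 0, 0], [0, 0, 0], [0, 0, 0], [0, 0, 0]]' --fingers '[0.18, 0.18, 0.18, 0.18, 0.18, 0.18, 0.18, 0.18, 0.18, 0.18, 0.18]'

```text
clock: 25.95
eef_pos: [545.2, 46.1, -4.4]
orientation: [-0.0, -0.016, 1.0, -0.0]
contact_force: [-0.1, 0.1, -0.1]
opening: 0.18
grasp_force: 0.0
```

Now I'll back out, lift well clear and look.

Request:
carry_out --linear '[[0.02, 0.0005, 0], [0.04, 0.0015, 0], [0, 0, 0.03], [0, 0, 0.045], [0, 0, 0.045], [0.02, 0.04, 0.02], [0.02, 0.045, 0], [0.02, 0.045, 0], [0.02, 0.045, 0], [0.01, 0.045, 0], [0, 0.045, 0], [0, 0.045, 0], [0, 0, 0], [0, 0, 0]]' --turn '[[0, 0, 0], [0, 0, 0], [0, 0, 0], [0, 0, 0], [0, 0, 0], [0, 0, 0], [0, 0, 0], [0, 0, 0], [0, 0, 0], [0, 0, 0], [0, 0, 0], [0, 0, 0], [0, 0, 0], [0, 0, 0]]' --fingers '[0.18, 0.18, 0.18, 0.18, 0.18, 0.18, 0.18, 0.18, 0.18, 0.18, 0.18, 0.18, 0.18, 0.18]'

```text
clock: 27.35
eef_pos: [695.6, 359.1, 134.8]
orientation: [-0.0, -0.017, 1.0, -0.0]
contact_force: [0.2, -0.3, 0.2]
opening: 0.181
grasp_force: 0.0
```

Run:
```python
from h import *
np.set_printoptions(precision=1,suppress=True)
a=camera("top");b=camera("side")
for n,c in(("top",a),("side",b)):
  for x in cookies(c,60):
    if x[0][1]<300: print(n,x)
P=cloud(b)
o=np.zeros((450,795,3),np.uint8);o[:450,:315]=cv2.resize(a["color"][90:390,220:430],None,fx=1.5,fy=1.5);o[:353,315:]=cv2.resize(b["color"][150:400,180:520],(480,353))
cv2.imwrite("pics/7.png",o)
```

```text
top (array([759.4, 143.6,  24. ]), np.int32(441), array([263.9, 144.2]))
top (array([456.2,  43.1,  24. ]), np.int32(2271), array([325.5, 315.7]))
side (array([757.1, 131.9,  24. ]), np.int32(324), array([435.6, 210.5]))
side (array([454.7,  37.8,  24. ]), np.int32(1980), array([260.1, 260.4]))
```

View pics/7.png

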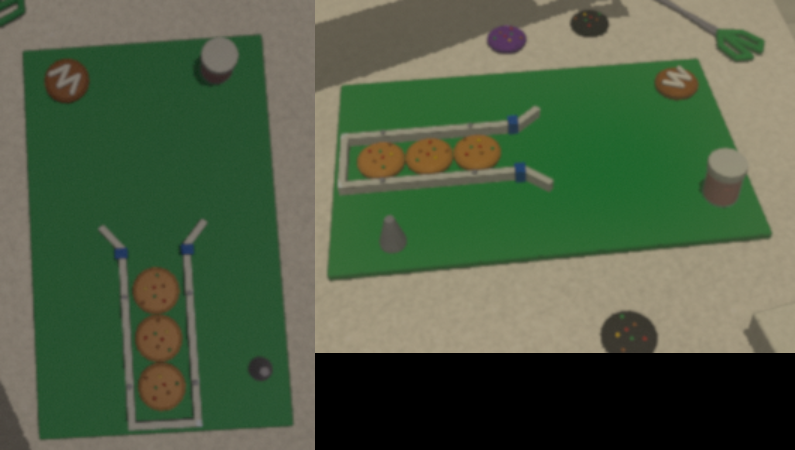

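All three cookies lie flat in a row in the lane, at crop (157,290), (159,338) and (162,387). The last one's rear edge is about 10 mm past the posts at row 252, and the iced cookie, jar and tip are where they were.

```bash
python3 -c "from workcell import *;print(hand_in())"
```

```text
the job is handed in; nothing more can be done
None
```

I pushed all three plain cookies through the gate and handed the job in: they lie flat in a row in the lane, the last about 10 mm past the posts, with the iced cookie, jar and piping tip left where they were, at about 27 s on the clock.

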